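Snap the cap onto the hardener bottle and hold it pressed home

ROBOT

A 7-joint arm with a two-finger parallel gripper is mounted at the origin on the work surface. World frame = base frame: x ahead of the robot, y to its left, z up, the work surface at z = 0. Lengths are in mm, angles in rad, forces in N, time in s.
With the tool pointing down it reaches from about 400 to 850 mm from the base axis. Payload 10.4 kg.
Tool frame: the origin (TCP) lies at the very end of the fingers, on their centre line; the grasp point (between the pads) lies 19 mm behind it; x points along the fingers, y is the direction in which the jaws open and shut, and the axes are right-handed (so a half turn about x gives the same grasp; the last joint's range is limited). The gripper opens to 87 mm and grips with 3 to 60 N. Pads are 19 mm wide; open, the fingers measure 117 mm over their backs; the gripper's body (75 mm by 190 mm) begins 51 mm behind the grasp point.
Start: joints at [1.223, 0.332, -0.065, 1.46, 0.022, 1.35, -0.088], TCP at [199.472, -592.337, 222.576] pointing down, gripper open.
Joint ranges: [-2.6, 2.6], [-0.5, 2.12], [-1.47, 1.34], [0.16, 2.42], [-1.27, 4.41], [0.06, 2.06], [-2.6, 2.6]. Speed limits (rad/s): [2.22, 2.22, 2.79, 2.79, 3.14, 3.14, 3.14].

INTERFACE

Orientations are given as a unit quaternion [w, x, y, z].
In Python, from station import env gives the robot as it stands.
- The arm moves only by the tool carry_out, never from a script. Its argument "steps" is a list of rows, each an object with "turn": the turn, a rotation vector about the tool's x, y, z in rad, a list of three; "dp": the shift along the tool's x, y, z in mm, a list of three; "grip": the opening, from -1 (shut) to 1 (fully open). In form: [{"turn": [ax, ay, az], "dp": [dx, dy, dz], "grip": grip}, ...]. A call has 1 to 12 rows; each row shifts and turns the pose as measured when the row begins, along the tool's axes as they then stand; what a row does not reach is not made up. A row lasts 1/12 s, in which the tool goes at most 41.7 mm and 7.16 degrees, less where a joint would pass 70% of its speed; a pose out of reach is approached as far as the arm can. A call with a gripper value outside its range is refused whole. The fingers move at their own pace and stop on an object; the grip force is fixed at half the most. Time passes only in rows, so rows that do not move let the fingers close. It gives the time, the measured TCP pose, the force and the opening at its end, in the units of the state.
- env.get_state(): the state, without advancing time (a new reading comes with each control period).
- env.get_image(name): name is "side" or "top"; returns the picture (420x560x3 uint8, red, green, blue); there is no depth.
- env.get_calibration(name): a dict with "vertical_fov" (degrees; the focal length in pixels is half the picture's height over the tangent of half this angle, whatever the lens; pixels are square), "cx", "cy" (the principal point, pixels), "camera_from_world" (4x4, takes a point from world to camera coordinates). Camera axes: x right, y up, looking along -z (the intrinsics and any distortion apply to the point x, -y, -z); pixel columns grow to the right and rows downward; lengths in mm; the calibration is good to about 2 mm. A picture is of the moment at which its call begins. get_calibration takes no time and is no camera call.
- env.close_job(): hands the job in, once; it reports no verdict.
The state is a dict: "time_s": time; "qpos": joint angles; "joint_vel": joint speeds; "effort": joint torques, N m; "tcp_pos": TCP position; "tool_rot": TCP orientation; "contact_force": force on the tool from outside, world axes, zero at the start; "ft_torque": the same for the moment, N m; "width": opening from 0.0 (shut) to 1.0 (fully open).
Only numpy, scipy, OpenCV 4.12 (cv2) and the standard library are available. Lean on these libraries where they do the work, as an engineer would, in place of code of your own. Each camera call takes 0.05 s, during which the arm holds its last target. There are 200 camera calls.

TASK

The open hardener bottle on the casting bench needs closing: pick up its loose ribbed snap cap, set it straight on the bottle's neck and press it down past the click until it is fully home. Do not let up after the click: keep pressing down firmly, with about a kilo's push (10 N), and finish like that, still holding the cap pressed down. Keep the bottle upright about where it stands, and leave the other things on the bench alone.

Things in the scene. Friction and masses are not known exactly. Their poses are not given: they have to be found in the camera images.
- cap_center (a point): Loose snap cap of dark plastic, mouth down on the bench: closed, round, with fine upright ribs; 44 mm in diameter, 26 mm tall, about 32 g. The point is on its axis, half-way up (13 mm from rim and top); z is up along the axis. The top is 3 mm thick: the mouth is 23 mm deep, its bore 39 mm. Yaw does not matter.
- cap_rim (a point): Centre of the lower rim of the snap cap's skirt, 13 mm below the cap's centre. 9 mm above the rim, inside, six small sprung tabs leave a 27.6 mm opening; they spread by about 2 mm to ride over the bead of the bottle's neck and close again below it: that is the click.
- bottle_lip (a point): Centre of the open mouth, at the very top of the neck of the hardener bottle: round, white, blank paper label, 64 mm in diameter, 164 mm tall to the lip, loose on the bench, 0.34 to 0.52 kg; the only bottle without a cap. z is up along its axis. The neck is 26 mm in diameter and rises 26 mm above the rounded shoulder.
- neck_bead (a point): Centre of the neck at the crest of its bead (32 mm in diameter), 9 mm below the lip. A cap merely set on rests on the bead, its centre 2 mm below the lip. Pushed on, the force grows to some 4 to 13 N within 3 mm (the tilted cap clicks one side first, with less) and drops away at the click (the cap then pulls itself down a little). Home, the lip meets the inside of the top: the centre is 10 mm below the lip, the force rises steeply.
- candle: Bystander: cream-coloured bubble candle, a cube of beads, 70 mm wide and 72 mm tall with its wick. Origin: centre of its underside.
- mixing_cup: Bystander: clear empty mixing cup, 72 mm across the rim, 85 mm tall. Origin: centre of its underside.
- resin_bottle: Bystander: the bigger resin bottle, clear, closed with its own screw cap, 76 mm in diameter, 218 mm tall. Origin: centre of its underside.
- marker: Bystander: capped marker pen lying on the bench, 130 mm long along its x, 18 mm thick. Origin: on the bench, under the middle of the pen.
Mind the look-alikes: they are no part of the job. What is shaped like the part that bears cap_center but blue, green or white is not meant.

How it is judged (in metres and radians):
On the way, in this order (a step that is already met when the one before it is completed fails the run):
1. the cap is lifted clear of the bench (height (world z) of cap_center above 0.05 m), for 0.2 s.
2. the cap has clicked over the bead and is home on the upright bottle (z of cap_center in the frame of bottle_lip between -0.014 and -0.008 m and horizontal distance between cap_center and bottle_lip below 0.004 m and angle between the z axis of cap_center and the z axis of bottle_lip, either way round below 0.1 rad and angle between bottle_lip's own z axis and vertical below 0.1 rad), for 0.2 s.
At the end, for the whole second after the job is handed in: The cap is clicked home (centre more than 8 mm below the lip; 10 mm is fully home), within 4 mm of the neck's axis and square to it within 0.1 rad; the bottle stands upright within 0.1 rad; the robot still touches the cap, which presses on the neck with more than 4 N all through the last second (all of step 2 and contact force between cap and bottle above 4 N and contact force between any of the fingers, the arm and cap above 2 N and height (world z) of bottle_lip between 0.155 and 0.172 m); the arm keeps its last pose, push and grip.
It fails at once if the hardener bottle is tipped by more than 0.3 rad or shoved more than 50 mm (angle between bottle_lip's own z axis and vertical above 0.3 rad or distance of bottle_lip from where it was at the start of the episode above 0.05 m).
It fails at once if the candle is moved by more than 30 mm or tipped over (distance of candle from where it was at the start of the episode above 0.03 m or angle between candle's own z axis and vertical above 0.4 rad).
It fails at once if the mixing cup is moved by more than 30 mm or tipped over (distance of mixing_cup from where it was at the start of the episode above 0.03 m or angle between mixing_cup's own z axis and vertical above 0.4 rad).
It fails at once if the resin bottle is moved by more than 30 mm or tipped over (distance of resin_bottle from where it was at the start of the episode above 0.03 m or angle between resin_bottle's own z axis and vertical above 0.4 rad).
It fails at once if the marker is moved by more than 30 mm or tipped over (distance of marker from where it was at the start of the episode above 0.03 m or angle between marker's own z axis and vertical above 0.4 rad).
It also fails if it takes over 58 s, if anything falls off the work surface, if the arm or the gripper's body presses on something with over 40 N, if the wrist force passes 120 N, or if a joint passes its speed limit or range.

## Working session

There is one attempt and no reset: what is moved stays moved. The work goes in short steps, Python scripts to look and compute and a tool call to move; the robot and the scene stay as the last step left them, time stands still between calls to the robot, and variables do not carry over. Pictures are saved under pics/ and viewed, about 8 in all and at most 12, crops included, and the job is handed in when it is done.

Besides the shell and the picture viewer there is one more tool, called after "Emit:" as a command line: name --argument value ..., lists and objects as JSON in quotes. carry_out: Moves the arm, as the interface text tells. Its arguments: {"type":"object","properties":{"steps":{"type":"array"}},"required":["steps"]}

```bash
ls; mkdir -p pics
python3 - <<'E'
from station import env
import cv2
for n in("side","top"):
    cv2.imwrite(f"pics/{n}0.png",env.get_image(n)[:,:,::-1]); print(n,env.get_calibration(n))
print(env.get_state())
E
```

```text
pics
side {'vertical_fov': 44.50908121307386, 'cx': 279.6357749076615, 'cy': 209.59230437154244, 'camera_from_world': array([[-9.58152025e-01, -2.86250279e-01,  2.33973396e-03,
         5.36226872e+02],
       [ 1.59803693e-01, -5.28086295e-01,  8.34018972e-01,
        -1.96719187e+02],
       [-2.37502582e-01,  7.99490865e-01,  5.51730804e-01,
        -1.22311655e+03],
       [ 0.00000000e+00,  0.00000000e+00,  0.00000000e+00,
         1.00000000e+00]])}
top {'vertical_fov': 48.9232427174889, 'cx': 280.5406488990411, 'cy': 206.65881854322478, 'camera_from_world': array([[-1.18946898e-02, -9.99664953e-01, -2.29890713e-02,
         4.65251024e+01],
       [ 9.93031292e-01, -1.45053437e-02,  1.16954899e-01,
        -5.73651093e+02],
       [-1.17249178e-01, -2.14377250e-02,  9.92871117e-01,
        -1.11530446e+03],
       [ 0.00000000e+00,  0.00000000e+00,  0.00000000e+00,
         1.00000000e+00]])}
{'time_s': 0.1, 'qpos': array([ 1.223387  ,  0.33279061, -0.06470188,  1.46082599,  0.02160827,
        1.3498941 , -0.0885337 ]), 'joint_vel': array([ 7.12461836e-04, -2.45582976e-03,  5.82453277e-04, -5.11279110e-04,
        9.89778620e-04,  2.00223372e-03,  1.96066025e-06]), 'effort': array([ 2.09074788e-03, -6.24544430e+01,  2.51294783e-02, -3.90717959e+01,
       -6.14137645e-02,  3.65591305e-02,  8.75643605e-05]), 'tcp_pos': array([ 199.34562994, -592.00808817,  221.85975393]), 'tool_rot': array([-0.11390684, -0.6977114 , -0.11475163,  0.69789405]), 'contact_force': array([-1.18738182, -0.39481846, -0.57626175]), 'ft_torque': array([ 0.08322905, -0.0200777 , -0.02164453]), 'width': 0.9971787393473924}
```

View pics/side0.png

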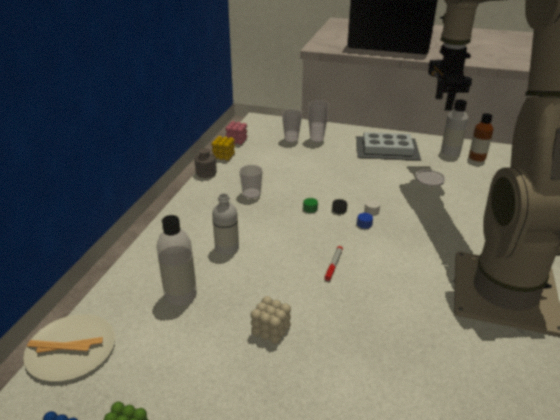

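View pics/top0.png

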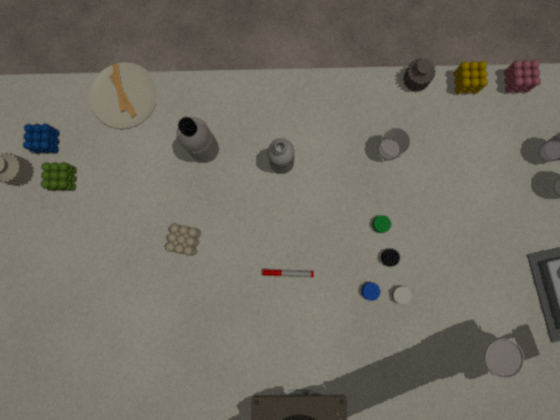

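Caps: green (top 381,224), black (390,258), blue (371,291), white (402,295). The dark one at (390,258) fits the description, and it shows in side at (340,206). The only uncapped bottle is at top (281,150) and side (224,215). I'll confirm both in one enlarged crop sheet.

```bash
cat > h.py <<'E'
import numpy as np, cv2
from station import env
from scipy.optimize import least_squares
C={n:env.get_calibration(n) for n in("side","top")}
def proj(n,p):
    c=C[n];M=c["camera_from_world"];q=M[:3,:3]@np.asarray(p,float)+M[:3,3]
    f=210/np.tan(np.radians(c["vertical_fov"]/2))
    return np.array([c["cx"]+f*q[0]/-q[2],c["cy"]-f*q[1]/-q[2]])
def tri(side,top,z=None):
    g=lambda p:np.r_[proj("side",p)-side,proj("top",p)-top]
    if z is None: r=least_squares(g,[550,0,50])
    else: r=least_squares(lambda p:g([*p,z]),[550,0])
    return r.x.round(1),r.fun.round(2)
def onz(n,uv,z): return least_squares(lambda p:proj(n,[*p,z])-uv,[550,0]).x.round(1)
def crop(im,u,v,w=40,h=40,s=7):
    return cv2.resize(im[v-h:v+h,u-w:u+w],None,fx=s,fy=s,interpolation=cv2.INTER_CUBIC)
E
python3 - <<'E'
from h import *
s=cv2.imread("pics/side0.png");t=cv2.imread("pics/top0.png")
o=np.vstack([np.hstack([crop(t,390,258),crop(t,281,152)]),np.hstack([crop(s,340,206),crop(s,224,215)])])
o=cv2.convertScaleAbs(o,alpha=1.6,beta=15)
o=cv2.resize(o,(600,600)); cv2.imwrite("pics/crop0.png",o)
E
```

```text
(no output)
```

View pics/crop0.png

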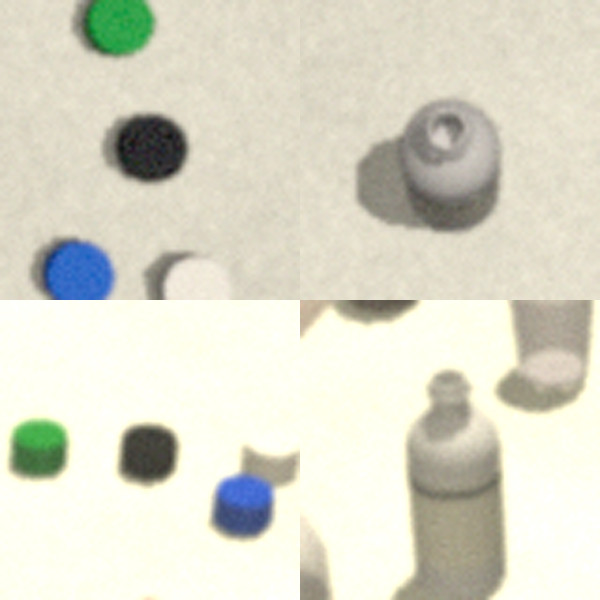

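The crops show the dark ribbed cap at top (390.3,257.5) and side (339.5,207.1). They show the open white bottle with its lip at top (279.7,146.9) and side (224,196.5).

Run:
```python
from h import *
print(tri([339.5,207.1],[390.3,257.5]), tri([339.5,207.1],[390.3,257.5],15), onz("top",[390.3,257.5],22),onz("side",[339.5,207.1],14))
print(tri([224,196.5],[279.7,146.9]), tri([224,196.5],[279.7,146.9],164), onz("top",[279.7,146.9],164),onz("side",[224,196.5],164))
s=env.get_state();print(proj("top",s["tcp_pos"]),proj("side",s["tcp_pos"]))
from scipy.spatial.transform import Rotation as R
w,x,y,z=s["tool_rot"];print(R.from_quat([x,y,z,w]).as_matrix().round(3))
for p,n in (([176,240],"candle"),([288,272],"marker"),([385,148],"cup"),([198,140],"resin"),([381,224],"green"),([371,291],"blue"),([402,295],"white")): print(n,onz("top",p,20))
```

```text
(array([ 445.4, -232.7,   12. ]), array([ 0.06,  0.  , -0.01, -0.05])) (array([ 445.2, -231.4]), array([ 0.1 , -0.61, -0.29,  0.01])) [ 445.2 -230.6] [ 445.1 -229.6]
(array([693.1,  36.3, 164.9]), array([-0.19, -0.04,  0.05,  0.17])) (array([693.4,  36. ]), array([-0.22,  0.21,  0.17,  0.16])) [693.8  36.4] [693.2  35. ]
[602.0796244  380.54143236] [442.70831136 104.25341677]
[[-0.     0.319 -0.948]
 [ 0.001 -0.948 -0.319]
 [-1.    -0.001  0.   ]]
candle [495.4 303. ]
marker [412.5  22.7]
cup [ 722.4 -228.5]
resin [751.9 249.8]
green [ 528.6 -211.2]
blue [ 364.  -180.6]
white [ 353.5 -255.9]
```

Triangulation agrees with the known heights: cap (445,−231), and lip (693,36) at z≈165. I'll move above the cap.

Emit:
carry_out --steps '[{"turn": [0, 0, 0], "dp": [0, -24, -31], "grip": 1}, {"turn": [0, 0, 0], "dp": [0, -24, -31], "grip": 1}, {"turn": [0, 0, 0], "dp": [0, -24, -31], "grip": 1}, {"turn": [0, 0, 0], "dp": [0, -24, -31], "grip": 1}, {"turn": [0, 0, 0], "dp": [0, -24, -31], "grip": 1}, {"turn": [0, 0, 0], "dp": [0, -24, -31], "grip": 1}, {"turn": [0, 0, 0], "dp": [0, -24, -31], "grip": 1}, {"turn": [0, 0, 0], "dp": [0, -24, -31], "grip": 1}, {"turn": [0, 0, 0], "dp": [0, -24, -31], "grip": 1}, {"turn": [0, 0, 0], "dp": [0, -24, -31], "grip": 1}, {"turn": [0, 0, 0], "dp": [0, -10, -15], "grip": 1}, {"turn": [0, 0, 0], "dp": [0, 0, 0], "grip": 1}]'

```text
time_s: 1.1
tcp_pos: [432.7, -235.1, 216.2]
tool_rot: [-0.11, -0.696, -0.114, 0.7]
contact_force: [0.4, -1.0, -0.5]
width: 1.0
```

```bash
cat >> h.py <<'E'
from scipy.spatial.transform import Rotation as R
def st(target=None):
    s=env.get_state();w,x,y,z=s["tool_rot"];M=R.from_quat([x,y,z,w]).as_matrix()
    print("t",round(s["time_s"],2),"tcp",s["tcp_pos"].round(1),"F",s["contact_force"].round(1),"w",round(s["width"],3),"T",s["ft_torque"].round(2));print(M.round(3).tolist())
    if target is not None: print("dp tool",(M.T@(np.array(target)-s["tcp_pos"])).round(1), "rotvec to straight down",R.from_matrix(M.T@D(M)).as_rotvec().round(3))
    return s,M
def D(M):
    x=np.array([0,0,-1.]);y=M[:,1].copy();y[2]=0;y/=np.linalg.norm(y);return np.c_[x,y,np.cross(x,y)]
E
python3 -c "
from h import *
st([445.2,-231,60])"
```

```text
t 1.1 tcp [ 432.7 -235.1  216.2] F [ 0.4 -1.  -0.5] w 1.0 T [-0.03  0.04 -0.02]
[[-0.008, 0.314, -0.949], [0.005, -0.949, -0.314], [-1.0, -0.007, 0.006]]
dp tool [156.1   1.1 -14. ] rotvec to straight down [0.    0.006 0.007]
```

Emit:
carry_out --steps '[{"turn": [0, 0.006, 0.007], "dp": [30, 0, -7], "grip": 1}, {"turn": [0, 0, 0], "dp": [30, 0, -7], "grip": 1}, {"turn": [0, 0, 0], "dp": [30, 0, 0], "grip": 1}, {"turn": [0, 0, 0], "dp": [30, 0, 0], "grip": 1}, {"turn": [0, 0, 0], "dp": [30, 0, 0], "grip": 1}, {"turn": [0, 0, 0], "dp": [0, 0, 0], "grip": 1}]'

```text
time_s: 1.6
tcp_pos: [446.4, -232.7, 61.9]
tool_rot: [0.114, 0.699, 0.111, -0.697]
contact_force: [-1.4, 1.0, -0.3]
width: 1.002
```

```bash
python3 -c "
from h import *
st([445.2,-231,3])
t=env.get_image('top');s=env.get_image('side')
o=np.hstack([crop(t,390,250,40,60,5),crop(s,340,190,40,60,5)])[:,:,::-1]
cv2.imwrite('pics/c1.png',cv2.convertScaleAbs(o,alpha=1.6,beta=15))"
```

```text
t 1.6 tcp [ 446.4 -232.7   61.9] F [-1.4  1.  -0.3] w 1.002 T [0.05 0.11 0.01]
[[0.004, 0.315, -0.949], [-0.004, -0.949, -0.315], [-1.0, 0.005, -0.002]]
dp tool [58.9 -2.2  0.8] rotvec to straight down [ 0.    -0.002 -0.005]
```

View pics/c1.png

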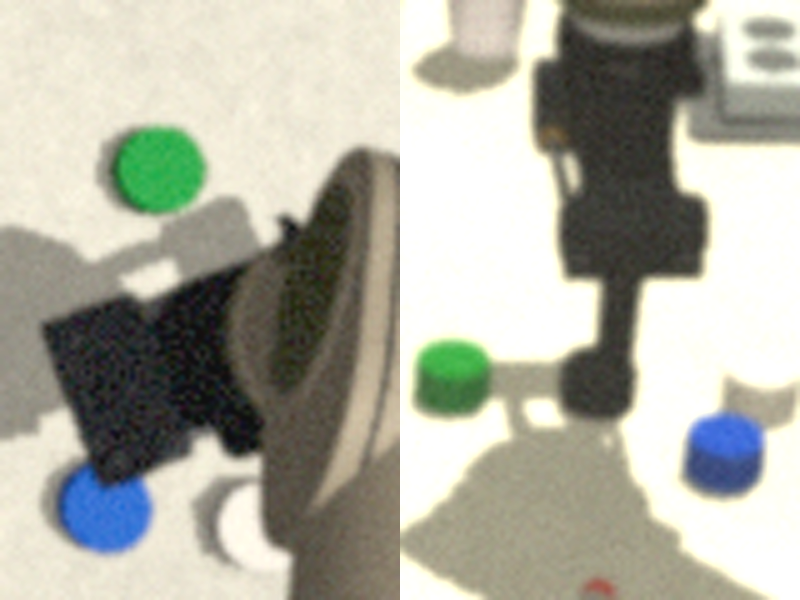

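The gripper stands centred over the dark cap (side crop ≈600,380, partly hidden by the near finger), and the neighbouring caps are clear. Descending.

Emit:
carry_out --steps '[{"turn": [0, -0.002, -0.005], "dp": [20, -1, 0.5], "grip": 1}, {"turn": [0, 0, 0], "dp": [20, -1, 0], "grip": 1}, {"turn": [0, 0, 0], "dp": [12, 0, 0], "grip": 1}, {"turn": [0, 0, 0], "dp": [4, 0, 0], "grip": 1}, {"turn": [0, 0, 0], "dp": [0, 0, 0], "grip": 1}]'

```text
time_s: 2.12
tcp_pos: [454.7, -237.8, 19.8]
tool_rot: [0.117, 0.704, 0.107, -0.692]
contact_force: [-0.5, -0.5, 0.6]
width: 0.999
```

```bash
python3 -c "
from h import *
st([445.2,-231,3])"
```

```text
t 2.12 tcp [ 454.7 -237.8   19.8] F [-0.5 -0.5  0.6] w 0.999 T [0.04 0.05 0.01]
[[0.018, 0.312, -0.95], [-0.011, -0.95, -0.312], [-1.0, 0.016, -0.014]]
dp tool [16.5 -9.7  7.1] rotvec to straight down [ 0.    -0.014 -0.016]
```

Emit:
carry_out --steps '[{"turn": [0, -0.014, -0.016], "dp": [0, -9.5, 7], "grip": 1}, {"turn": [0, 0, 0], "dp": [0, 0, 0], "grip": 1}, {"turn": [0, 0, 0], "dp": [0, 0, 0], "grip": 1}]'

```text
time_s: 2.37
tcp_pos: [445.8, -231.5, 23.0]
tool_rot: [0.112, 0.699, 0.111, -0.698]
contact_force: [0.9, 0.2, -0.8]
width: 1.002
```

```bash
python3 -c "
from h import *
s,M=st([445.2,-231,3]);print(s['qpos'].round(3),s['joint_vel'].round(3))"
```

```text
t 2.37 tcp [ 445.8 -231.5   23. ] F [ 0.9  0.2 -0.8] w 1.002 T [ 0.05 -0.05 -0.01]
[[0.001, 0.312, -0.95], [-0.001, -0.95, -0.312], [-1.0, 0.001, -0.001]]
dp tool [20.  -0.7  0.5] rotvec to straight down [ 0.    -0.001 -0.001]
[ 0.734  0.308 -0.388  1.969  0.148  0.889 -0.984] [ 0.002 -0.022 -0.009  0.005 -0.013  0.031  0.006]
```

Emit:
carry_out --steps '[{"turn": [0, 0, 0], "dp": [7, -0.5, 0.5], "grip": 1}, {"turn": [0, 0, 0], "dp": [7, 0, 0], "grip": 1}, {"turn": [0, 0, 0], "dp": [4, 0, 0], "grip": 1}, {"turn": [0, 0, 0], "dp": [0, 0, 0], "grip": 1}]'

```text
time_s: 2.7
tcp_pos: [446.1, -231.7, 5.1]
tool_rot: [0.113, 0.7, 0.111, -0.697]
contact_force: [-0.8, -0.2, -0.4]
width: 1.0
```

```bash
python3 -c "
from h import *
s,M=st([445.2,-231,3])"
```

```text
t 2.7 tcp [ 446.1 -231.7    5.1] F [-0.8 -0.2 -0.4] w 1.0 T [-0.    0.07 -0.01]
[[0.004, 0.312, -0.95], [-0.003, -0.95, -0.312], [-1.0, 0.004, -0.003]]
dp tool [ 2.  -1.   0.6] rotvec to straight down [ 0.    -0.003 -0.004]
```

Emit:
carry_out --steps '[{"turn": [0, -0.003, -0.004], "dp": [1.5, -1, 0.6], "grip": 1}, {"turn": [0, 0, 0], "dp": [0, 0, 0], "grip": 1}, {"turn": [0, 0, 0], "dp": [0, 0, 0], "grip": -1}, {"turn": [0, 0, 0], "dp": [0, 0, 0], "grip": -1}, {"turn": [0, 0, 0], "dp": [0, 0, 0], "grip": -1}, {"turn": [0, 0, 0], "dp": [0, 0, 0], "grip": -1}, {"turn": [0, 0, 0], "dp": [0, 0, 0], "grip": -1}, {"turn": [0, 0, 0], "dp": [0, 0, 0], "grip": -1}]'

```text
time_s: 3.37
tcp_pos: [445.1, -230.7, 2.9]
tool_rot: [-0.111, -0.698, -0.112, 0.699]
contact_force: [0.2, -0.4, 0.3]
width: 0.628
```

```bash
python3 -c "
from h import *
s,M=st([445.2,-231,3])"
```

```text
t 3.37 tcp [ 445.1 -230.7    2.9] F [ 0.2 -0.4  0.3] w 0.628 T [-0.03  0.06  0.02]
[[-0.001, 0.312, -0.95], [0.001, -0.95, -0.312], [-1.0, -0.002, 0.001]]
dp tool [-0.1  0.3 -0. ] rotvec to straight down [0.    0.001 0.002]
```

Emit:
carry_out --steps '[{"turn": [0, 0, 0], "dp": [0, 0, 0], "grip": -1}, {"turn": [0, 0, 0], "dp": [0, 0, 0], "grip": -1}, {"turn": [0, 0, 0], "dp": [0, 0, 0], "grip": -1}, {"turn": [0, 0, 0], "dp": [0, 0, 0], "grip": -1}, {"turn": [0, 0, 0], "dp": [0, 0, 0], "grip": -1}, {"turn": [0, 0, 0], "dp": [0, 0, 0], "grip": -1}]'

```text
time_s: 3.87
tcp_pos: [445.1, -230.8, 3.1]
tool_rot: [-0.111, -0.698, -0.112, 0.699]
contact_force: [1.2, 0.3, 0.0]
width: 0.493
```

```bash
python3 -c "
from h import *
s,M=st([445.2,-231,3])"
```

```text
t 3.87 tcp [ 445.1 -230.8    3.1] F [1.2 0.3 0. ] w 0.493 T [ 0.03 -0.04 -0.02]
[[-0.001, 0.312, -0.95], [0.001, -0.95, -0.312], [-1.0, -0.001, 0.001]]
dp tool [ 0.1  0.2 -0. ] rotvec to straight down [0.    0.001 0.001]
```

Gripped: the opening is about 43 mm, which matches the 44 mm cap. Lifting.

Emit:
carry_out --steps '[{"turn": [0, 0, 0], "dp": [-10, 0, 0], "grip": -1}, {"turn": [0, 0, 0], "dp": [-20, 0, 0], "grip": -1}, {"turn": [0, 0, 0], "dp": [-25, 0, 0], "grip": -1}, {"turn": [0, 0, 0], "dp": [-25, 0, 0], "grip": -1}, {"turn": [0, 0, 0], "dp": [-25, 0, 0], "grip": -1}, {"turn": [0, 0, 0], "dp": [-25, 0, 0], "grip": -1}, {"turn": [0, 0, 0], "dp": [-25, 0, 0], "grip": -1}, {"turn": [0, 0, 0], "dp": [-25, 0, 0], "grip": -1}, {"turn": [0, 0, 0], "dp": [-25, 0, 0], "grip": -1}, {"turn": [0, 0, 0], "dp": [0, 0, 0], "grip": -1}]'

```text
time_s: 4.7
tcp_pos: [443.7, -228.7, 223.2]
tool_rot: [-0.111, -0.698, -0.114, 0.699]
contact_force: [1.0, 0.3, -0.1]
width: 0.49
```

```bash
python3 -c "
from h import *
s,M=st([693.3,36,215])"
```

```text
t 4.7 tcp [ 443.7 -228.7  223.2] F [ 1.   0.3 -0.1] w 0.49 T [-0.05 -0.06 -0.06]
[[-0.002, 0.315, -0.949], [0.003, -0.949, -0.315], [-1.0, -0.004, 0.001]]
dp tool [   8.5 -172.7 -320.3] rotvec to straight down [0.    0.001 0.004]
```

Emit:
carry_out --steps '[{"turn": [0, 0, 0.004], "dp": [0, -12, -22], "grip": -1}, {"turn": [0, 0, 0], "dp": [0, -17, -31], "grip": -1}, {"turn": [0, 0, 0], "dp": [0, -17, -31], "grip": -1}, {"turn": [0, 0, 0], "dp": [0, -17, -31], "grip": -1}, {"turn": [0, 0, 0], "dp": [0, -17, -31], "grip": -1}, {"turn": [0, 0, 0], "dp": [0, -17, -31], "grip": -1}, {"turn": [0, 0, 0], "dp": [0, -17, -31], "grip": -1}, {"turn": [0, 0, 0], "dp": [0, -17, -31], "grip": -1}, {"turn": [0, 0, 0], "dp": [0, -17, -31], "grip": -1}, {"turn": [0, 0, 0], "dp": [0, -10, -20], "grip": -1}, {"turn": [0, 0, 0], "dp": [0, 0, 0], "grip": -1}, {"turn": [0, 0, 0], "dp": [0, 0, 0], "grip": -1}]'

```text
time_s: 5.7
tcp_pos: [677.4, 20.9, 229.6]
tool_rot: [0.111, 0.7, 0.108, -0.697]
contact_force: [0.0, -0.9, 0.4]
width: 0.49
```

```bash
python3 -c "
from h import *
s,M=st([693.3,36,190])"
```

```text
t 5.7 tcp [677.4  20.9 229.6] F [ 0.  -0.9  0.4] w 0.49 T [-0.05  0.02  0.  ]
[[0.004, 0.307, -0.952], [-0.003, -0.952, -0.307], [-1.0, 0.004, -0.003]]
dp tool [ 39.6  -9.6 -19.6] rotvec to straight down [ 0.    -0.003 -0.004]
```

Emit:
carry_out --steps '[{"turn": [0, -0.003, -0.004], "dp": [10, -9.5, -19], "grip": -1}, {"turn": [0, 0, 0], "dp": [10, 0, 0], "grip": -1}, {"turn": [0, 0, 0], "dp": [10, 0, 0], "grip": -1}, {"turn": [0, 0, 0], "dp": [10, 0, 0], "grip": -1}, {"turn": [0, 0, 0], "dp": [5, 0, 0], "grip": -1}, {"turn": [0, 0, 0], "dp": [0, 0, 0], "grip": -1}]'

```text
time_s: 6.2
tcp_pos: [690.9, 30.7, 183.6]
tool_rot: [-0.109, -0.699, -0.107, 0.699]
contact_force: [0.3, 0.1, -0.5]
width: 0.49
```

```bash
python3 -c "
from h import *
s,M=st([693.3,36,178])
t=env.get_image('top');s=env.get_image('side')
cv2.imwrite('pics/t2.png',t[:,:,::-1]);cv2.imwrite('pics/s2.png',s[:,:,::-1])
print(proj('side',[693.3,36,164]),proj('top',[693.3,36,164]))
o=np.hstack([crop(t,285,150,40,60,5),crop(s,224,200,40,60,5)])[:,:,::-1]
cv2.imwrite('pics/c2.png',cv2.convertScaleAbs(o,alpha=2.2,beta=25))"
```

```text
t 6.2 tcp [690.9  30.7 183.6] F [ 0.3  0.1 -0.5] w 0.49 T [ 0.03 -0.01 -0.04]
[[-0.0, 0.302, -0.953], [-0.003, -0.953, -0.302], [-1.0, 0.003, 0.001]]
dp tool [ 5.6 -4.3 -3.9] rotvec to straight down [-0.     0.001 -0.003]
[223.81373534 196.71074106] [279.88041857 147.10019667]
```

View pics/c2.png

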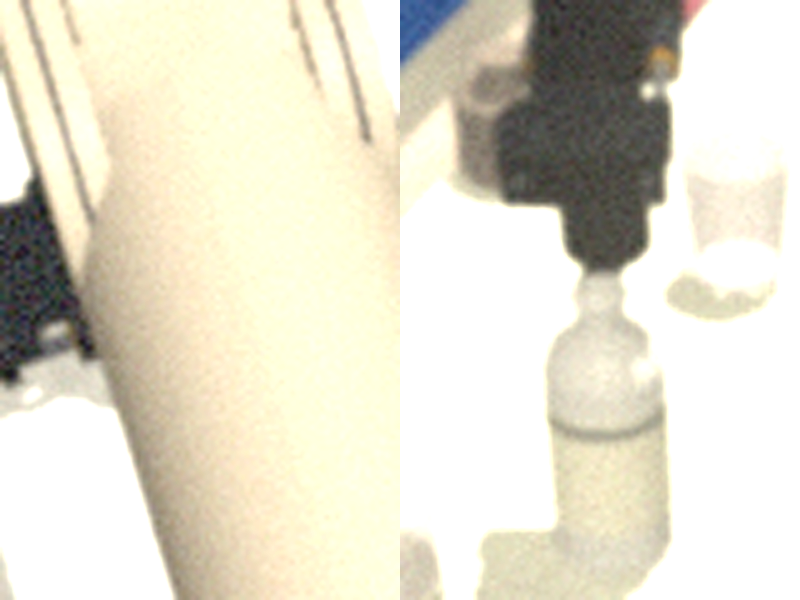

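The cap sits just above the neck in side view (cap ≈605,265; lip ≈601,275 in the crop). Correcting the remaining ~6 mm offset.

Emit:
carry_out --steps '[{"turn": [0, 0, -0.003], "dp": [3, -4.3, -4], "grip": -1}, {"turn": [0, 0, 0], "dp": [0, 0, 0], "grip": -1}, {"turn": [0, 0, 0], "dp": [0, 0, 0], "grip": -1}]'

```text
time_s: 6.55
tcp_pos: [694.7, 35.9, 183.6]
tool_rot: [0.108, 0.7, 0.108, -0.698]
contact_force: [-0.3, 0.1, -0.1]
width: 0.487
```

```bash
python3 -c "
from h import *
s,M=st([693.3,36,178]); p=s['tcp_pos']
print('cap top',proj('side',p+[0,0,23]),'rim',proj('side',p-[0,0,3]))
o=np.mean([env.get_image('side').astype(float) for _ in range(4)],axis=0).astype(np.uint8)
o=crop(o,224,185,30,30,10)[:,:,::-1]
cv2.imwrite('pics/c3.png',cv2.convertScaleAbs(o,alpha=2.2,beta=25))"
```

```text
t 6.55 tcp [694.7  35.9 183.6] F [-0.3  0.1 -0.1] w 0.487 T [-0.05 -0.05  0.03]
[[0.003, 0.301, -0.954], [0.0, -0.954, -0.301], [-1.0, 0.001, -0.003]]
dp tool [ 5.6 -0.5  1.4] rotvec to straight down [ 0.    -0.003 -0.001]
cap top [222.26475397 181.71638313] rim [222.89328175 190.86778685]
```

View pics/c3.png

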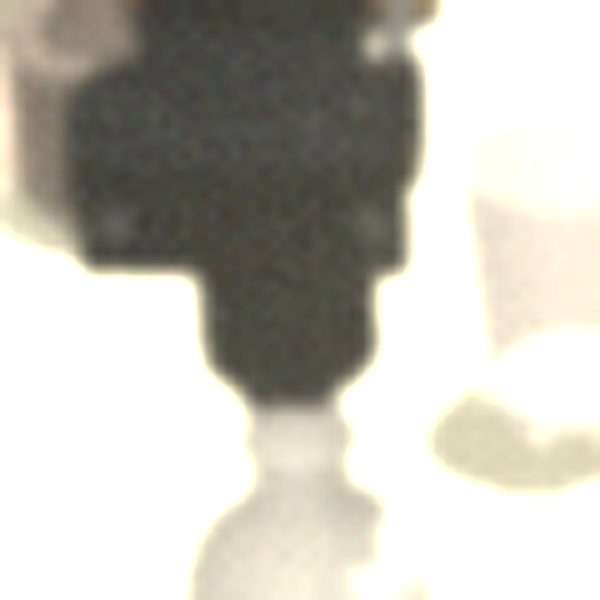

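Cap axis is at crop x≈291 and neck axis at x≈299, so the cap needs to move about 2 mm toward −x. Then I'll lower it onto the bead.

Emit:
carry_out --steps '[{"turn": [0, -0.003, 0], "dp": [3, -0.4, 2], "grip": -1}, {"turn": [0, 0, 0], "dp": [5, 0, 0], "grip": -1}, {"turn": [0, 0, 0], "dp": [5, 0, 0], "grip": -1}, {"turn": [0, 0, 0], "dp": [2, 0, 0], "grip": -1}, {"turn": [0, 0, 0], "dp": [0, 0, 0], "grip": -1}]'

```text
time_s: 7.17
tcp_pos: [692.1, 35.6, 166.6]
tool_rot: [-0.108, -0.698, -0.107, 0.699]
contact_force: [-0.4, 0.1, 0.8]
width: 0.491
```

```bash
python3 -c "
from h import *
s,M=st([692.7,35.8,155])"
```

```text
t 7.17 tcp [692.1  35.6 166.6] F [-0.4  0.1  0.8] w 0.491 T [ 0.01  0.03 -0.  ]
[[-0.001, 0.301, -0.954], [-0.001, -0.954, -0.301], [-1.0, 0.001, 0.001]]
dp tool [11.6 -0.  -0.6] rotvec to straight down [-0.     0.001 -0.001]
```

Emit:
carry_out --steps '[{"turn": [0, 0, 0], "dp": [3, 0, -0.6], "grip": -1}, {"turn": [0, 0, 0], "dp": [3, 0, 0], "grip": -1}, {"turn": [0, 0, 0], "dp": [2, 0, 0], "grip": -1}, {"turn": [0, 0, 0], "dp": [0, 0, 0], "grip": -1}]'

```text
time_s: 7.5
tcp_pos: [692.8, 35.5, 157.5]
tool_rot: [-0.108, -0.698, -0.107, 0.699]
contact_force: [0.2, -0.3, -0.0]
width: 0.493
```

```bash
python3 -c "
from h import *
s,M=st([692.7,35.8,155])"
```

```text
t 7.5 tcp [692.8  35.5 157.5] F [ 0.2 -0.3 -0. ] w 0.493 T [-0.1  -0.14  0.02]
[[-0.001, 0.301, -0.954], [-0.001, -0.954, -0.301], [-1.0, 0.001, 0.001]]
dp tool [ 2.5 -0.3  0.1] rotvec to straight down [-0.     0.001 -0.001]
```

Emit:
carry_out --steps '[{"turn": [0, 0, 0], "dp": [1.5, -0.2, 0], "grip": -1}, {"turn": [0, 0, 0], "dp": [1, 0, 0], "grip": -1}, {"turn": [0, 0, 0], "dp": [0, 0, 0], "grip": -1}]'

```text
time_s: 7.75
tcp_pos: [693.2, 35.4, 155.0]
tool_rot: [-0.108, -0.699, -0.107, 0.699]
contact_force: [1.0, -0.3, -0.5]
width: 0.488
```

Emit:
carry_out --steps '[{"turn": [0, 0, 0], "dp": [1, 0, 0], "grip": -1}, {"turn": [0, 0, 0], "dp": [1, 0, 0], "grip": -1}, {"turn": [0, 0, 0], "dp": [0, 0, 0], "grip": -1}]'

```text
time_s: 8.0
tcp_pos: [693.5, 35.3, 153.3]
tool_rot: [0.108, 0.699, 0.107, -0.699]
contact_force: [0.4, -1.2, 0.0]
width: 0.492
```

```bash
python3 -c "
from h import *
s,M=st([692.7,35.8,150])"
```

```text
t 8.0 tcp [693.5  35.3 153.3] F [ 0.4 -1.2  0. ] w 0.492 T [-0.08 -0.12 -0.01]
[[0.001, 0.301, -0.954], [-0.002, -0.954, -0.301], [-1.0, 0.002, -0.0]]
dp tool [ 3.2 -0.7  0.6] rotvec to straight down [ 0.    -0.    -0.002]
```

The tabs have passed the lip without force. Pressing on.

Emit:
carry_out --steps '[{"turn": [0, 0, 0], "dp": [1.5, -0.4, 0.4], "grip": -1}, {"turn": [0, 0, 0], "dp": [1.5, 0, 0], "grip": -1}]'

```text
time_s: 8.17
tcp_pos: [694.0, 35.3, 151.5]
tool_rot: [0.108, 0.7, 0.106, -0.698]
contact_force: [1.8, -1.6, 6.3]
width: 0.493
```

Emit:
carry_out --steps '[{"turn": [0, 0, 0], "dp": [1.5, 0, 0.2], "grip": -1}, {"turn": [0, 0, 0], "dp": [1.5, 0, 0], "grip": -1}]'

```text
time_s: 8.33
tcp_pos: [695.2, 34.8, 150.6]
tool_rot: [0.108, 0.702, 0.106, -0.696]
contact_force: [-1.1, -1.1, 7.6]
width: 0.489
```

```bash
python3 -c "
from h import *
s,M=st([692.7,35.8,150])"
```

```text
t 8.33 tcp [695.2  34.8 150.6] F [-1.1 -1.1  7.6] w 0.489 T [-0.24  0.31 -0.02]
[[0.008, 0.299, -0.954], [-0.002, -0.954, -0.299], [-1.0, 0.005, -0.007]]
dp tool [ 0.6 -1.7  2.1] rotvec to straight down [ 0.    -0.007 -0.005]
```

Emit:
carry_out --steps '[{"turn": [0, -0.007, -0.005], "dp": [2, -0.8, 1], "grip": -1}, {"turn": [0, -0.004, 0], "dp": [2, -0.3, 0.5], "grip": -1}]'

```text
time_s: 8.5
tcp_pos: [695.0, 34.8, 149.4]
tool_rot: [0.107, 0.699, 0.106, -0.699]
contact_force: [-0.1, -1.3, 3.4]
width: 0.491
```

```bash
python3 -c "
from h import *
s,M=st([693.3,35.8,144])"
```

```text
t 8.5 tcp [695.   34.8 149.4] F [-0.1 -1.3  3.4] w 0.491 T [-0.29 -0.08 -0.  ]
[[0.001, 0.299, -0.954], [-0.001, -0.954, -0.299], [-1.0, 0.001, -0.0]]
dp tool [ 5.4 -1.4  1.3] rotvec to straight down [ 0.    -0.    -0.001]
```

Emit:
carry_out --steps '[{"turn": [0, 0, 0], "dp": [2, -0.3, 0.3], "grip": -1}, {"turn": [0, -0.003, -0.002], "dp": [2, -0.2, 0.3], "grip": -1}]'

```text
time_s: 8.67
tcp_pos: [694.4, 35.1, 145.6]
tool_rot: [-0.107, -0.698, -0.107, 0.7]
contact_force: [0.3, -0.9, 0.2]
width: 0.493
```

Emit:
carry_out --steps '[{"turn": [0, -0.003, -0.002], "dp": [2, -0.2, 0.3], "grip": -1}, {"turn": [0, -0.003, -0.002], "dp": [2, -0.2, 0.3], "grip": -1}]'

```text
time_s: 8.83
tcp_pos: [695.0, 35.1, 144.1]
tool_rot: [-0.106, -0.697, -0.107, 0.701]
contact_force: [-3.4, -0.8, 22.6]
width: 0.489
```

```bash
python3 -c "
from h import *
s,M=st([693.3,35.8,144])"
```

```text
t 8.83 tcp [695.   35.1 144.1] F [-3.4 -0.8 22.6] w 0.489 T [-0.49  0.73  0.02]
[[-0.005, 0.298, -0.955], [0.001, -0.955, -0.298], [-1.0, -0.003, 0.005]]
dp tool [ 0.1 -1.2  1.5] rotvec to straight down [0.    0.005 0.003]
```

It clicked (the force dropped to 0) and is now home at the predicted z of 144.1. I'll settle the push near 10 N.

Emit:
carry_out --steps '[{"turn": [0, 0.003, 0.002], "dp": [1, 0, 0], "grip": -1}, {"turn": [0, 0, 0], "dp": [1, 0, 0], "grip": -1}, {"turn": [0, 0, 0], "dp": [1, 0, 0], "grip": -1}]'

```text
time_s: 9.08
tcp_pos: [695.8, 35.5, 144.3]
tool_rot: [0.106, 0.699, 0.107, -0.699]
contact_force: [-3.0, -2.1, 10.0]
width: 0.493
```

```bash
python3 -c "
from h import *
s,M=st([693.3,35.8,144])
o=env.get_image('side'); st()
o=crop(o,224,205,40,50,6)[:,:,::-1]
cv2.imwrite('pics/c4.png',cv2.convertScaleAbs(o,alpha=2.2,beta=25))"
```

```text
t 9.08 tcp [695.8  35.5 144.3] F [-3.  -2.1 10. ] w 0.493 T [-0.32  0.59  0.01]
[[0.001, 0.298, -0.955], [0.001, -0.955, -0.298], [-1.0, -0.001, -0.001]]
dp tool [ 0.3 -1.1  2.3] rotvec to straight down [-0.    -0.001  0.001]
t 9.13 tcp [695.8  35.5 144.3] F [-3.5 -1.1  8.5] w 0.486 T [-0.29  0.53  0.03]
[[0.001, 0.298, -0.955], [0.001, -0.955, -0.298], [-1.0, -0.001, -0.001]]
```

View pics/c4.png

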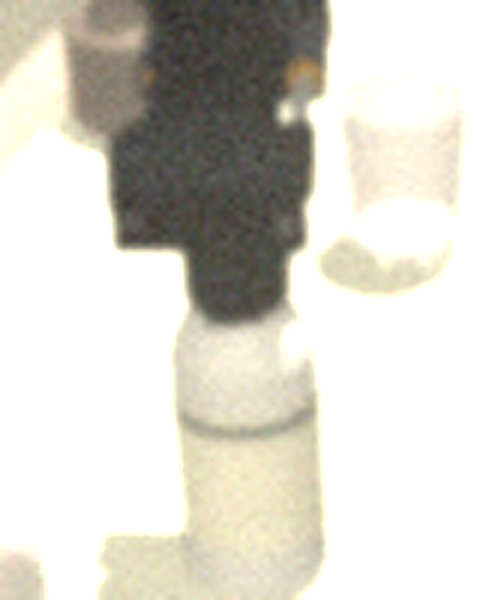

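The picture shows the cap seated against the shoulder (≈237,310 in the crop), with the bottle upright in place. One last slightly firmer push, then I'll check that it holds.

Emit:
carry_out --steps '[{"turn": [0, 0, 0], "dp": [1.2, -0.1, 0.3], "grip": -1}]'

```text
time_s: 9.22
tcp_pos: [695.8, 35.6, 144.3]
tool_rot: [0.106, 0.7, 0.107, -0.698]
contact_force: [-2.1, -1.0, 11.6]
width: 0.493
```

```bash
python3 -c "
from h import *
for i in range(20):
    env.get_image('side')
    if i%4==3:
        s=env.get_state();print(s['time_s'],s['tcp_pos'].round(1),s['contact_force'].round(1),round(s['width'],3))"
```

```text
9.4167 [695.7  35.5 144.3] [-2.9 -0.9  9.3] 0.488
9.6167 [695.7  35.6 144.3] [-1.8 -1.3  9.8] 0.49
9.8167 [695.8  35.6 144.3] [-2.5 -1.3 10.5] 0.492
10.0167 [695.8  35.6 144.3] [-2.5 -1.4 10.2] 0.488
10.2167 [695.8  35.6 144.3] [-2.1 -1.7 10.3] 0.488
```

A steady push of about 10 N held for a second. Handing in.

```bash
python3 -c "
from station import env
print(env.close_job())"
```

```text
the job is handed in; nothing more can be done
None
```

I gripped the dark ribbed cap and lifted it. I then lined it up over the open white bottle, lowered it onto the bead and pressed it past the click. I handed the job in with the gripper still holding the cap pressed down. The hand-in gives no verdict, so the checks below are my own.

- **Click:** the push rose to about 7.6 N, then dropped to about 0 N.
- **Fully home:** the tool stopped firmly at z = 144.1 mm, where I expected 144 mm, with a brief 22.6 N peak. It settled at 144.3 mm.
- **Final push:** it held at 9.3–10.5 N for a second before hand-in, with the tool vertical to within a few milliradians.
- **Bottle:** the last side picture shows the cap seated and the bottle upright.
- **Disagreement:** the tool ended about 2.5 mm in +x from the lip position I first measured, with 2–3 N of sideways force. I take this as the bottle sliding slightly with the cap, well inside the 50 mm limit.
- **Not checked:** I did not measure the cap's centring on the neck directly, because the arm hid it from the top camera. I also did not compare the other objects' positions before and after; the planned path kept clear of them.

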